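# Core inserts in order of height on the setting strip

## Task

Set all four steel core inserts upright on the black pads of the setting strip, one centred on each pad, in order of height: the tallest on the pad next to the square end stop, the shortest at the other end by the brass clamp screw. One of them is still held in the polishing fixture: turn its swing tab aside before lifting it out. Do not knock any insert over.

Things in the scene. Friction and masses are not known exactly. Their poses are not given: they have to be found in the camera images.
- core52_c (a point): shortest core insert: loose upright bare-steel pin, 52 mm tall; round foot flange 44 mm diameter, 8 mm thick, then a plain round shank of 18 mm diameter to the top. Point: its centre, 26 mm above its underside; z up. One of the four inserts (any) starts in the fixture, the others free on the bench.
- core68_c (a point): second shortest core insert: loose upright bare-steel pin, 68 mm tall; round foot flange 44 mm diameter, 8 mm thick, then a plain round shank of 20 mm diameter to the top. Point: its centre, 34 mm above its underside; z up. The fixture is a fixed aluminium plate 90 x 80 mm, 8 mm thick; its round 47 mm through hole takes an insert's flange, standing on the bench.
- core84_c (a point): second tallest core insert: loose upright bare-steel pin, 84 mm tall; round foot flange 44 mm diameter, 8 mm thick, then a plain round shank of 23 mm diameter to the top. Point: its centre, 42 mm above its underside; z up. The tab's end lies over the flange of the insert in the fixture.
- core100_c (a point): tallest core insert: loose upright bare-steel pin, 100 mm tall; round foot flange 44 mm diameter, 8 mm thick, then a plain round shank of 26 mm diameter to the top. Point: its centre, 50 mm above its underside; z up. One of the four inserts (any) starts in the fixture, the others free on the bench.
- pad1: black round rubber pad 1 of a straight row of four, 80 mm apart, on the setting strip (pad1, pad4 outer); 50 mm diameter, 3 mm thick, fixed. Origin: centre of its underside, 6 mm above the bench (its top 9 mm). Row along its y (pad1 to pad4 is +y). Strip 70 mm wide; lip 12 mm high above the bench along its +x edge, 30 mm from the pad's centre.
- pad2: black round rubber pad 2 of a straight row of four, 80 mm apart, on the setting strip (pad1, pad4 outer); 50 mm diameter, 3 mm thick, fixed. Origin: centre of its underside, 6 mm above the bench (its top 9 mm). Row along its y (pad1 to pad4 is +y). Strip 70 mm wide; lip 12 mm high above the bench along its +x edge, 30 mm from the pad's centre.
- pad3: black round rubber pad 3 of a straight row of four, 80 mm apart, on the setting strip (pad1, pad4 outer); 50 mm diameter, 3 mm thick, fixed. Origin: centre of its underside, 6 mm above the bench (its top 9 mm). Row along its y (pad1 to pad4 is +y). Strip 70 mm wide; lip 12 mm high above the bench along its +x edge, 30 mm from the pad's centre.
- pad4: black round rubber pad 4 of a straight row of four, 80 mm apart, on the setting strip (pad1, pad4 outer); 50 mm diameter, 3 mm thick, fixed. Origin: centre of its underside, 6 mm above the bench (its top 9 mm). Row along its y (pad1 to pad4 is +y). Strip 70 mm wide; lip 12 mm high above the bench along its +x edge, 30 mm from the pad's centre.
- stop: end stop: dark square steel block 45 x 24 mm, 26 mm high, fixed at one end of the strip, 60 mm beyond the centre of pad1 or of pad4 (varies). At the other end, likewise 60 mm out, is a round brass clamp screw, 26 mm diameter, 20 mm high. Origin: centre of its underside.
- tab_knob (a point): post of the fixture's swing tab: round, 12 mm diameter, 13.5 to 51.5 mm above the bench. Point: its middle, 32.5 mm up. The tab, a 12 mm wide bar, turns about a vertical pivot 45 mm along the point's +x and ends 21 mm beyond; the held insert's axis is 36 mm from the pivot. Starts within 0.25 rad of aiming at it, turns up to 1.7 rad either way (about 1 N), stays put; clear beyond 1.1 rad.

How it is judged:
By the outcome, as a careful person would: the job done as asked, in the order asked, and still so for the second after the job is handed in, with the robot touching nothing.
It also fails if it takes over 99 s, if anything falls off the work surface, if the arm or the gripper's body presses on something with over 40 N, if the wrist force passes 120 N, or if a joint passes its speed limit or range.

## Robot

A 6-joint arm with a two-finger parallel gripper is mounted at the origin on the work surface. World frame = base frame: x ahead of the robot, y to its left, z up, the work surface at z = 0. Lengths are in m, angles in degrees, forces in N, time in s.
With the tool pointing down it reaches from about 0.375 to 0.9 m from the base axis. Payload 3.1 kg.
Tool frame: the origin (TCP) lies between the finger pads; the fingertips stand 11 mm ahead of it and the grasp point (between the pads) lies 8 mm behind it; z points along the fingers, y is the line along which they close (so a half turn about z gives the same grasp; the last joint's range is limited). The gripper opens to 87 mm and grips with 3 to 60 N. Pads are 19 mm wide; open, the fingers measure 117 mm over their backs; the gripper's body (75 mm by 190 mm) begins 51 mm behind the grasp point.
Start: joints at [54.116, 30.224, 82.088, -0, 67.689, -10.227], TCP at [0.271, 0.563, 0.234] pointing down, gripper open.
Joint ranges: [-176.69, 176.69], [-43.24, 126.21], [12.49, 139.97], [-82, 262], [0, 151.66], [-163.58, 163.58]. Speed limits (degrees/s): [159.86, 159.86, 180, 180, 180, 180].

## Interface

Orientations are given as a 3x3 rotation matrix whose columns are the frame's x, y, z axes.
In Python, from rig import bot gives the robot as it stands.
- The arm moves only by the tool apply_moves, never from a script. Its argument "steps" is a list that holds one entry, the list of rows, each a list of 7 numbers: the shift along the tool's x, y, z in cm, then the turn, a rotation vector about the tool's x, y, z in degrees, then the gripper command: -1 is shut, 1 is fully open, values between are in proportion. In form: [[[dx, dy, dz, rx, ry, rz, jaw], ...]]. A call has 1 to 20 rows; each row is the pose to reach, as a shift and turn from the pose commanded when the call began, along the tool's axes at that moment; what a row does not reach only later rows make up. A row lasts 1/8 s, in which the tool goes at most 62.5 mm and 10.7 degrees, less where a joint would pass 70% of its speed; a pose out of reach is approached as far as the arm can. A call with a gripper value outside its range is refused whole. The fingers move at their own pace and stop on an object; the grip force is fixed at half the most. Time passes only in rows, so rows that repeat a pose let the fingers close. It gives the time, the measured TCP pose, the force, the opening and the grip force at its end, in the units of the state.
- bot.read_state(): the state, without advancing time (a new reading comes with each control period).
- bot.capture(name): name is "side" or "top" or "wrist"; returns the picture (480x640x3 uint8, blue, green, red); there is no depth.
- bot.camera_model(name): a dict with "intrinsics" (3x3 intrinsics, pixels), "k1" (the pictures are not rectified: a ray, as slopes to the right and down, at radius r is drawn at 1 + k1 r^2 times it, then the intrinsics apply), "R" (3x3) and "t" (3): a world point X has camera coordinates R X + t. Camera axes: x right, y down, z forward; pixel columns grow to the right and rows downward; lengths in m; the calibration is good to about 2 mm. A picture is of the moment at which its call begins: read the wrist's pose just before it. camera_model takes no time and is no camera call; for the wrist camera it gives the pose at the moment of the call.
- bot.hand_in(): hands the job in; it is judged then, once.
The state is a dict: "time_s": time; "joint_positions": joint angles; "qvel": joint speeds; "tau": joint torques, N m; "position": TCP position; "tcp_rot": TCP orientation; "force": force on the tool from outside, world axes, zero at the start; "moment": the same for the moment, N m; "opening": opening from 0.0 (shut) to 1.0 (fully open); "grasp_force": force on a finger pad.
Only numpy, scipy, OpenCV 4.12 (cv2) and the standard library are available. Lean on these libraries where they do the work, as an engineer would, in place of code of your own. Each camera call takes 0.05 s, during which the arm holds its last target. There are 200 camera calls.

## Working session

There is one attempt and no reset: what is moved stays moved. The work goes in short steps, Python scripts to look and compute and a tool call to move; the robot and the scene stay as the last step left them, time stands still between calls to the robot, and variables do not carry over. Pictures are saved under pics/ and viewed, at most 14 in all, crops included, and the job is handed in when it is done.

Besides the shell and the picture viewer there is one more tool, called after ">>>" as name(argument=value, ...) on one line, values as JSON. apply_moves: Moves the arm, as the interface text tells. Its arguments: {"type":"object","properties":{"steps":{"type":"array","items":{"type":"array","items":{"type":"array","items":{"type":"number"}}}}},"required":["steps"]}

```bash
mkdir -p pics; ls; cat > h.py <<'E'
import numpy as np, cv2
from rig import bot
def cam(n): return bot.camera_model(n)
def ray(m,u,v):
    K=np.array(m["intrinsics"]);R=np.array(m["R"]);t=np.array(m["t"]);k=m["k1"]
    p=np.linalg.solve(K,[u,v,1.])[:2];q=p.copy()
    for _ in range(20): q=p/(1+k*(q@q))
    return -R.T@t, R.T@np.array([q[0],q[1],1.])
def plane(m,u,v,z):
    o,d=ray(m,u,v); return o+d*(z-o[2])/d[2]
def proj(m,X):
    c=np.array(m["R"])@X+np.array(m["t"]);q=c[:2]/c[2];q=q*(1+m["k1"]*(q@q))
    return (np.array(m["intrinsics"])@[q[0],q[1],1])[:2]
E
python3 - <<'E'
from h import *
for n in ("top","side","wrist"):
    m=cam(n);cv2.imwrite(f"pics/{n}0.png",bot.capture(n));print(n,m["k1"],np.round(m["intrinsics"],0).tolist(),np.round(-np.array(m["R"]).T@np.array(m["t"]),3),np.round(m["R"],2).tolist())
s=bot.read_state();print(s["position"],np.round(s["tcp_rot"],3).tolist(),s["time_s"])
E
```

```text
pics
top -0.04918334594919855 [[539.0, 0.0, 330.0], [0.0, 539.0, 240.0], [0.0, 0.0, 1.0]] [0.402 0.    0.994] [[0.01, -1.0, 0.01], [-0.99, -0.02, -0.12], [0.12, -0.01, -0.99]]
side -0.11274510750305583 [[524.0, 0.0, 324.0], [0.0, 524.0, 241.0], [0.0, 0.0, 1.0]] [ 0.465 -0.889  0.623] [[1.0, -0.06, 0.02], [-0.02, -0.53, -0.85], [0.06, 0.84, -0.53]]
wrist -0.06021607826280323 [[387.0, 0.0, 318.0], [0.0, 387.0, 241.0], [0.0, 0.0, 1.0]] [0.201 0.597 0.383] [[0.43, 0.9, -0.0], [0.87, -0.41, 0.28], [0.25, -0.12, -0.96]]
[0.27026643 0.56294423 0.23280703] [[-0.901, 0.433, -0.001], [0.433, 0.901, -0.001], [0.0, -0.002, -1.0]] 0.15
```

View pics/top0.png

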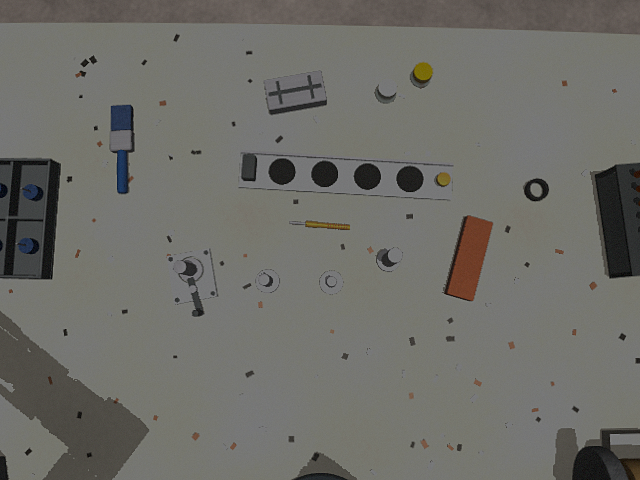

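View pics/side0.png

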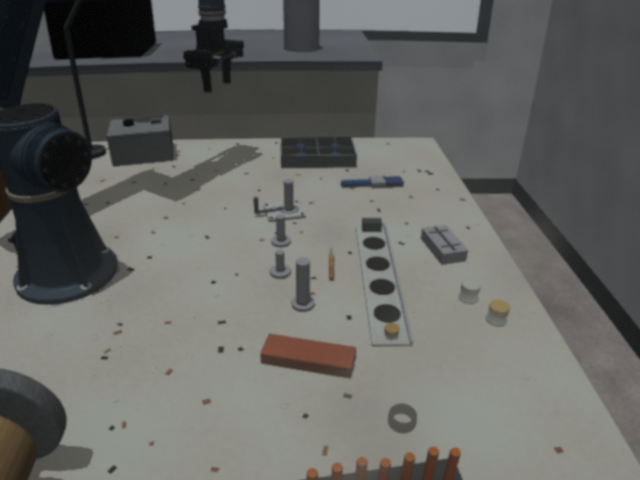

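Top view: stop at (249,167), pads at (282,172), (324,174), (367,176) and (410,179), screw at (443,180). There are inserts at about (390,258), (331,282) and (267,281), plus one in the fixture at about (188,268). The tab knob is near (197,312).

```bash
python3 - <<'E'
from h import *
m=cam("top");im=cv2.imread("pics/top0.png");g=cv2.cvtColor(im,6)
b=(g[150:205,235:460]<50).astype(np.uint8)
n,l,st,c=cv2.connectedComponentsWithStats(b)
for i in range(1,n):
    if st[i,4]>150: 
        u,v=c[i]+[235,150]; print("dark",st[i,4],u.round(1),v.round(1),plane(m,u,v,.009).round(4))
for nm,u,v in [("i390",390,260),("i331",331,282),("i267",267,281),("fix",190,268)]: print(nm,plane(m,u,v,.008).round(3))
print("piv",plane(m,193,290,.013).round(3),"knob",plane(m,197,312,.05).round(3))
f=lambda a:cv2.convertScaleAbs(a,alpha=1.6)
A=cv2.resize(f(im[235:325,160:420]),None,fx=3,fy=3,interpolation=3)
s=cv2.imread("pics/side0.png");B=cv2.resize(f(s[170:320,240:420]),(540,330),interpolation=3)
C=np.zeros((600,780,3),np.uint8);C[:270]=A;C[270:,:540]=B;cv2.imwrite("pics/z.png",C)
E
```

```text
dark 527 281.7 171.1 [0.6472 0.082  0.009 ]
dark 533 324.4 173.5 [0.6437 0.0021 0.009 ]
dark 536 367.0 176.1 [ 0.6401 -0.0776  0.009 ]
dark 535 409.4 178.7 [ 0.6365 -0.1571  0.009 ]
i390 [ 0.484 -0.121  0.008]
i331 [ 0.442 -0.013  0.008]
i267 [0.442 0.104 0.008]
fix [0.463 0.246 0.008]
piv [0.423 0.237 0.013] knob [0.384 0.22  0.05 ]
```

View pics/z.png

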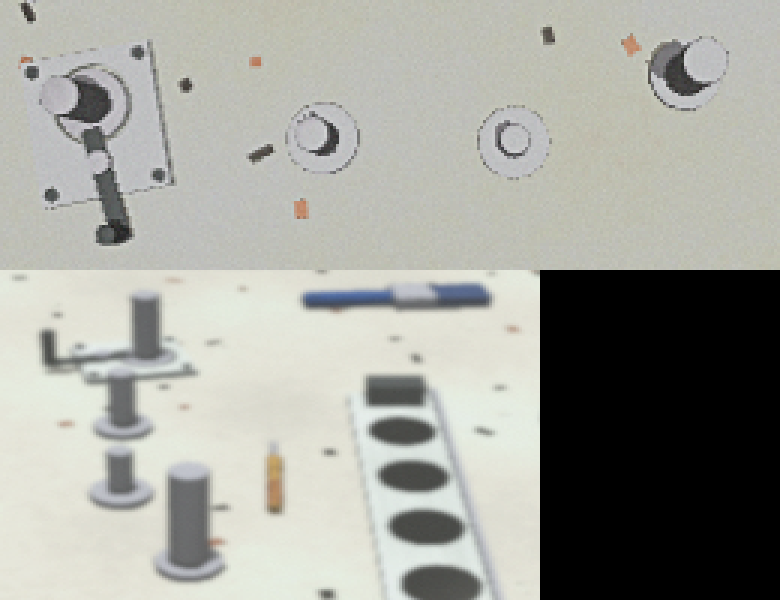

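The zoomed view shows the 100 mm insert on the right, then the 52 and the 68, with the 84 in the fixture. The stop is at the pad on the +y side. Next I'll compute refined positions and the tab push.

```bash
cat >> h.py <<'E'
def to(x,y,z,yaw):
    """row (cm, deg) from the present pose to tool-down pose with tool y at yaw deg"""
    from scipy.spatial.transform import Rotation as Ro
    s=bot.read_state();R=np.array(s["tcp_rot"]);a=np.radians(yaw)
    Y=np.array([np.cos(a),np.sin(a),0]);Z=np.array([0,0,-1.]);G=np.stack([np.cross(Y,Z),Y,Z],1)
    d=R.T@(np.array([x,y,z])-s["position"])*100
    return np.r_[d,np.degrees(Ro.from_matrix(R.T@G).as_rotvec())].round(2)
E
python3 - <<'E'
from h import *
m=cam("top")
for nm,h,f,t in [("84",.084,(93,101),(60,95)),("68",.068,(323,138),(313,133)),("52",.052,(513,142),(515,139)),("100",.1,(685,74),(706,60))]:
    P=lambda p,z:plane(m,p[0]/3+160-.33,p[1]/3+235-.33,z)
    print(nm,P(f,.008).round(4),P(t,h).round(4))
k=P((106,234),.0515);p=P((99,160),.016);print("knob",k.round(4),"piv",p.round(4),np.linalg.norm((k-p)[:2]))
c=(P((93,101),.008)+P((60,95),.084))[:2]/2
print("pivot-axis",np.linalg.norm(c-p[:2]))
k,p=k[:2],p[:2];u=(k-p)/np.linalg.norm(k-p);phi=np.degrees(np.arctan2(u[1],u[0]));aim=c-p;aa=np.degrees(np.arctan2(*aim[::-1]))
print("post ang",phi,"aim+180",aa-180)
# start: centre 32 mm behind post on the clockwise side
T=np.array([-u[1],u[0]]);s0=p+45e-3*u-.032*T;print("start",s0, "yaw",phi+90, to(*s0,.12,phi+90))
E
```

```text
84 [0.4628 0.2444 0.008 ] [0.4612 0.2444 0.084 ]
68 [0.4425 0.1033 0.008 ] [0.4428 0.1028 0.068 ]
52 [ 0.4417 -0.0123  0.008 ] [ 0.4417 -0.0129  0.052 ]
100 [ 0.4848 -0.1171  0.008 ] [ 0.485  -0.1178  0.1   ]
knob [0.3833 0.2229 0.0515] piv [0.4268 0.2373 0.016 ] 0.04582377499740376
pivot-axis 0.035939819340225145
post ang -161.65959972229876 aim+180 -168.5671214800738
start [0.37399826 0.25349275] yaw -71.65959972229876 [-2.275e+01 -2.338e+01  1.131e+01 -6.000e-02  1.000e-01  1.360e+02]
```

>>> apply_moves(steps=[[[-22.75,-23.4,11.3,0,0,136,-1],[-22.75,-23.4,11.3,0,0,136,-1],[-22.75,-23.4,11.3,0,0,136,-1],[-22.75,-23.4,11.3,0,0,136,-1],[-22.75,-23.4,11.3,0,0,136,-1],[-22.75,-23.4,11.3,0,0,136,-1],[-22.75,-23.4,11.3,0,0,136,-1],[-22.75,-23.4,11.3,0,0,136,-1],[-22.75,-23.4,11.3,0,0,136,-1],[-22.75,-23.4,11.3,0,0,136,-1],[-22.75,-23.4,11.3,0,0,136,-1],[-22.75,-23.4,11.3,0,0,136,-1],[-22.75,-23.4,11.3,0,0,136,-1],[-22.75,-23.4,11.3,0,0,136,-1],[-22.75,-23.4,11.3,0,0,136,-1],[-22.75,-23.4,11.3,0,0,136,-1]]])

```text
time_s: 2.15
position: [0.3743, 0.2539, 0.1205]
tcp_rot: [[0.949, 0.316, -0.0], [0.316, -0.949, -0.0], [-0.0, 0.0, -1.0]]
force: [0.2, -1.0, 0.1]
opening: 0.003
grasp_force: 0.0
```

```bash
python3 - <<'E'
from h import *
p=np.array([.4268,.2373]);c=np.array([.374,.2535])-p
for a in range(0,100,10):
    r=np.radians(a);q=p+[c[0]*np.cos(r)-c[1]*np.sin(r),c[0]*np.sin(r)+c[1]*np.cos(r)]
    print(to(*q,.036,-71.6+a))
E
```

```text
[-0.04  0.03  8.45  0.    0.01 -0.  ]
[ -0.53   0.86   8.45   0.     0.01 -10.  ]
[-8.60e-01  1.76e+00  8.45e+00 -0.00e+00  1.00e-02 -2.00e+01]
[-1.04e+00  2.71e+00  8.45e+00 -0.00e+00  1.00e-02 -3.00e+01]
[-1.05e+00  3.67e+00  8.45e+00 -0.00e+00  1.00e-02 -4.00e+01]
[-8.90e-01  4.62e+00  8.45e+00 -0.00e+00  1.00e-02 -5.00e+01]
[-5.70e-01  5.53e+00  8.45e+00 -0.00e+00  1.00e-02 -6.00e+01]
[-9.00e-02  6.37e+00  8.45e+00 -0.00e+00  1.00e-02 -7.00e+01]
[ 5.20e-01  7.11e+00  8.45e+00 -0.00e+00  1.00e-02 -8.00e+01]
[ 1.25e+00  7.73e+00  8.45e+00 -1.00e-02  1.00e-02 -9.00e+01]
```

>>> apply_moves(steps=[[[0,0,4,0,0,0,-1],[0,0,8.4,0,0,0,-1],[0,0,8.4,0,0,0,-1],[-0.5,0.85,8.4,0,0,-10,-1],[-0.85,1.75,8.4,0,0,-20,-1],[-1.05,2.7,8.4,0,0,-30,-1],[-1.05,3.65,8.4,0,0,-40,-1],[-0.9,4.6,8.4,0,0,-50,-1],[-0.55,5.55,8.4,0,0,-60,-1],[-0.1,6.35,8.4,0,0,-70,-1],[0.5,7.1,8.4,0,0,-80,-1],[1.25,7.7,8.4,0,0,-90,-1],[1.25,7.7,8.4,0,0,-90,-1],[1.25,7.7,8.4,0,0,-90,-1],[0.5,7.1,8.4,0,0,-80,-1],[0.5,7.1,8.4,0,0,-80,-1],[0.5,7.1,2,0,0,-80,-1],[0.5,7.1,-4,0,0,-80,1],[0.5,7.1,-8,0,0,-80,1],[0.5,7.1,-8,0,0,-80,1]]])

```text
time_s: 4.65
position: [0.4037, 0.1887, 0.2037]
tcp_rot: [[-0.147, 0.989, 0.008], [0.989, 0.147, 0.002], [0.0, 0.009, -1.0]]
force: [0.6, -0.5, -0.6]
opening: 0.263
grasp_force: 0.0
```

```bash
python3 - <<'E'
from h import *
im=bot.capture("wrist");cv2.imwrite("pics/w1.png",im)
im=bot.capture("top");cv2.imwrite("pics/t1.png",cv2.resize(cv2.convertScaleAbs(im[150:340,150:420],alpha=1.5),None,fx=2.9,fy=2.9))
E
```

```text
(no output)
```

View pics/w1.png

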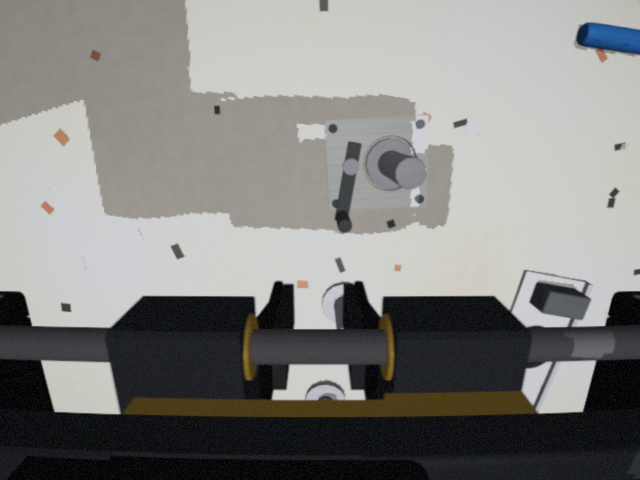

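The tab now stands across, clear of the insert (pivot at about (351,167), knob at about (343,222)). The 52 mm insert comes first, then the rest in height order, so that already-placed neighbours are always shorter.

```bash
python3 - <<'E'
from h import *
print(to(.4417,-.0126,.14,-2.6),to(.4417,-.0126,.026,-2.6))
E
```

```text
[-20.45   1.07   6.06   0.03  -0.    11.03] [-20.45   1.06  17.46   0.03  -0.    11.03]
```

>>> apply_moves(steps=[[[-20.45,1.05,6,0,0,11,0.2],[-20.45,1.05,6,0,0,11,0.2],[-20.45,1.05,6,0,0,11,0.2],[-20.45,1.05,6,0,0,11,0.2],[-20.45,1.05,6,0,0,11,0.2],[-20.45,1.05,11,0,0,11,0.2],[-20.45,1.05,15,0,0,11,0.2],[-20.45,1.05,17.4,0,0,11,0.2],[-20.45,1.05,17.4,0,0,11,0.2],[-20.45,1.05,17.4,0,0,11,-1],[-20.45,1.05,17.4,0,0,11,-1],[-20.45,1.05,17.4,0,0,11,-1],[-20.45,1.05,17.4,0,0,11,-1],[-20.45,1.05,17.4,0,0,11,-1],[-20.45,1.05,17.4,0,0,11,-1],[-20.45,1.05,17.4,0,0,11,-1]]])

```text
time_s: 6.75
position: [0.4423, -0.0129, 0.0271]
tcp_rot: [[0.047, 0.999, 0.002], [0.999, -0.047, -0.001], [-0.0, 0.002, -1.0]]
force: [1.2, 0.2, 5.4]
opening: 0.195
grasp_force: 30.0
```

```bash
python3 - <<'E'
from h import *
s=bot.read_state();print(s["position"],s["opening"]*87,s["grasp_force"])
x,y,_=s["position"]
print(to(x,y,.14,-2.6));print(to(.6365,-.1571,.14,-2.6),to(.6365,-.1571,.037,-2.6))
E
```

```text
[ 0.44227777 -0.01292487  0.02709223] 17.00274378666415 29.998989533632994
[-1.000e-02  2.000e-02 -1.129e+01  1.200e-01  3.000e-02 -7.000e-02]
[-13.5   20.1  -11.24   0.12   0.03  -0.07] [-13.5   20.07  -0.94   0.12   0.03  -0.07]
```

>>> apply_moves(steps=[[[0,0,-4,0,0,0,-1],[0,0,-8,0,0,0,-1],[0,0,-11.2,0,0,0,-1],[-4.5,6.7,-11.2,0,0,0,-1],[-7.5,11.1,-11.2,0,0,0,-1],[-10.5,15.6,-11.2,0,0,0,-1],[-13.5,20.1,-11.2,0,0,0,-1],[-13.5,20.1,-11.2,0,0,0,-1],[-13.5,20.1,-11.2,0,0,0,-1],[-13.5,20.1,-8,0,0,0,-1],[-13.5,20.1,-4,0,0,0,-1],[-13.5,20.1,-1.5,0,0,0,-1],[-13.5,20.1,-1.2,0,0,0,-1],[-13.5,20.1,-1.2,0,0,0,-1],[-13.5,20.1,-1.2,0,0,0,-1]]])

```text
time_s: 8.62
position: [0.6365, -0.1569, 0.0399]
tcp_rot: [[0.046, 0.999, 0.002], [0.999, -0.046, -0.001], [-0.001, 0.002, -1.0]]
force: [-1.0, -0.1, -2.1]
opening: 0.195
grasp_force: 30.0
```

```bash
python3 - <<'E'
from h import *
s=bot.read_state();print(s["position"],s["opening"]*87,s["grasp_force"])
cv2.imwrite("pics/s1.png",cv2.resize(bot.capture("side")[230:350,300:460],(800,600),interpolation=3))
print(to(.6365,-.1571,.0365,-2.6))
E
```

```text
[ 0.63651774 -0.15685754  0.03992976] 16.930404167557075 29.990644173813052
[-0.01 -0.01  0.34  0.11  0.04 -0.05]
```

View pics/s1.png

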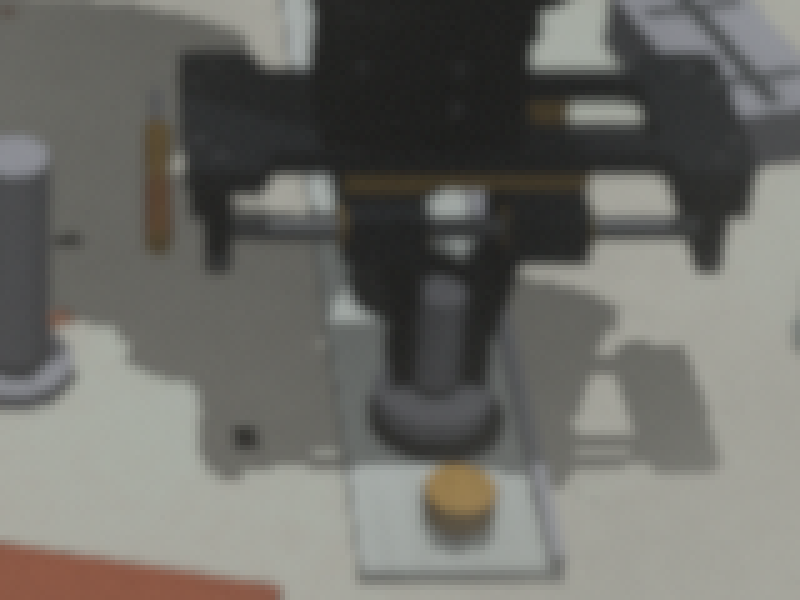

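The 52 mm insert hangs upright over pad 4, next to the brass screw. Releasing it now.

>>> apply_moves(steps=[[[0,0,0.35,0,0,0,-1],[0,0,0.35,0,0,0,-1],[0,0,0.35,0,0,0,-1],[0,0,0.35,0,0,0,0.1],[0,0,0.35,0,0,0,0.1],[0,0,0.35,0,0,0,0.1],[0,0,0.35,0,0,0,0.1],[0,0,0.35,0,0,0,0.1],[0,0,-3,0,0,0,0.2],[0,0,-7,0,0,0,0.2],[0,0,-11,0,0,0,0.2],[0,0,-11,0,0,0,0.2]]])

```text
time_s: 10.18
position: [0.6385, -0.1579, 0.1526]
tcp_rot: [[0.046, 0.999, 0.008], [0.999, -0.046, -0.003], [-0.003, 0.008, -1.0]]
force: [1.3, -0.8, -0.2]
opening: 0.595
grasp_force: 0.0
```

```bash
python3 - <<'E'
from h import *
print(to(.4426,.103,.15,-2.6),to(.4426,.103,.036,-2.6))
E
```

```text
[ 2.515e+01 -2.078e+01  2.000e-02  4.600e-01  1.700e-01 -5.000e-02] [ 25.19 -20.87  11.42   0.46   0.17  -0.05]
```

>>> apply_moves(steps=[[[25.1,-20.55,0,0,0,0,0.2],[25.1,-20.55,0,0,0,0,0.2],[25.1,-20.55,0,0,0,0,0.2],[25.1,-20.55,0,0,0,0,0.2],[25.1,-20.55,0,0,0,0,0.2],[25.1,-20.55,0,0,0,0,0.2],[25.1,-20.55,0,0,0,0,0.2],[25.1,-20.55,0,0,0,0,0.2],[25.1,-20.55,5,0,0,0,0.2],[25.1,-20.55,9,0,0,0,0.2],[25.1,-20.55,11.4,0,0,0,0.2],[25.1,-20.55,11.4,0,0,0,0.2],[25.1,-20.55,11.4,0,0,0,-1],[25.1,-20.55,11.4,0,0,0,-1],[25.1,-20.55,11.4,0,0,0,-1],[25.1,-20.55,11.4,0,0,0,-1],[25.1,-20.55,11.4,0,0,0,-1],[25.1,-20.55,11.4,0,0,0,-1],[25.1,-20.55,11.4,0,0,0,-1]]])

```text
time_s: 12.55
position: [0.4432, 0.1034, 0.0351]
tcp_rot: [[0.046, 0.999, 0.002], [0.999, -0.046, -0.0], [0.0, 0.002, -1.0]]
force: [1.1, -0.6, 6.3]
opening: 0.223
grasp_force: 30.0
```

```bash
python3 - <<'E'
from h import *
s=bot.read_state();print(s["position"],s["opening"]*87,s["grasp_force"])
z=s["position"][2]
print(to(.6401,-.0776,z+.0095,-2.6))
m=cam("top");im=bot.capture("top");cv2.imwrite("pics/t2.png",cv2.resize(im[150:210,235:460],None,fx=3.5,fy=3.5,interpolation=3))
E
```

```text
[0.44316433 0.10342454 0.03507921] 19.43442848212429 30.00028266571462
[-17.17  20.51  -0.91   0.11  -0.    -0.05]
```

View pics/t2.png

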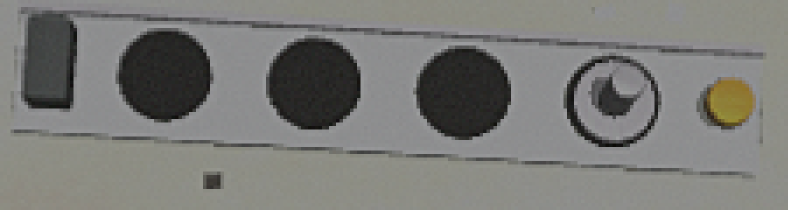

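The 52 mm insert stands upright and centred on pad 4. Next is the 68, to pad 3.

>>> apply_moves(steps=[[[0,0,-4,0,0,0,-1],[0,0,-8,0,0,0,-1],[0,0,-11,0,0,0,-1],[-4.3,5.1,-11,0,0,0,-1],[-8.6,10.2,-11,0,0,0,-1],[-12.8,15.3,-11,0,0,0,-1],[-15.5,18.6,-11,0,0,0,-1],[-17.2,20.5,-11,0,0,0,-1],[-17.2,20.5,-11,0,0,0,-1],[-17.2,20.5,-8,0,0,0,-1],[-17.2,20.5,-4,0,0,0,-1],[-17.2,20.5,-1.5,0,0,0,-1],[-17.2,20.5,-1.2,0,0,0,-1],[-17.2,20.5,-1.2,0,0,0,-1],[-17.2,20.5,-1.2,0,0,0,-1]]])

```text
time_s: 14.48
position: [0.6395, -0.0777, 0.0477]
tcp_rot: [[0.046, 0.999, 0.001], [0.999, -0.046, -0.0], [-0.0, 0.001, -1.0]]
force: [0.4, -0.2, -1.1]
opening: 0.222
grasp_force: 30.0
```

```bash
python3 - <<'E'
from h import *
s=bot.read_state();print(s["position"],s["opening"]*87)
print(to(.6401,-.0776,.0446,-2.6))
E
```

```text
[ 0.63953653 -0.07773918  0.04771531] 19.320394011524844
[ 0.02  0.06  0.31  0.08  0.02 -0.03]
```

>>> apply_moves(steps=[[[0,0.05,0.3,0,0,0,-1],[0,0.05,0.3,0,0,0,-1],[0,0.05,0.3,0,0,0,-1],[0,0.05,0.3,0,0,0,0.15],[0,0.05,0.3,0,0,0,0.15],[0,0.05,0.3,0,0,0,0.15],[0,0.05,0.3,0,0,0,0.15],[0,0.05,0.3,0,0,0,0.15],[0,0.05,-3,0,0,0,0.25],[0,0.05,-7,0,0,0,0.25],[0,0.05,-11,0,0,0,0.25],[0,0.05,-12,0,0,0,0.25],[0,0.05,-12,0,0,0,0.25],[0,0.05,-12,0,0,0,0.25]]])

```text
time_s: 16.23
position: [0.6384, -0.0776, 0.1647]
tcp_rot: [[0.046, 0.999, -0.003], [0.999, -0.046, 0.001], [0.001, -0.003, -1.0]]
force: [0.2, -1.0, -0.3]
opening: 0.625
grasp_force: 0.0
```

```bash
python3 - <<'E'
from h import *
s=bot.read_state();print(s["position"])
print(to(.4622,.2444,.17,-2.6),to(.4622,.2444,.054,-2.6))
E
```

```text
[ 0.63843289 -0.07763035  0.16468824]
[ 31.35 -19.1   -0.44  -0.2   -0.05  -0.06] [ 31.34 -19.06  11.16  -0.2   -0.05  -0.06]
```

>>> apply_moves(steps=[[[31.3,-19.2,-0.4,0,0,0,0.25],[31.3,-19.2,-0.4,0,0,0,0.25],[31.3,-19.2,-0.4,0,0,0,0.25],[31.3,-19.2,-0.4,0,0,0,0.25],[31.3,-19.2,-0.4,0,0,0,0.25],[31.3,-19.2,-0.4,0,0,0,0.25],[31.3,-19.2,-0.4,0,0,0,0.25],[31.3,-19.2,-0.4,0,0,0,0.25],[31.3,-19.2,-0.4,0,0,0,0.25],[31.3,-19.2,4,0,0,0,0.25],[31.3,-19.2,8.5,0,0,0,0.25],[31.3,-19.2,11.1,0,0,0,0.25],[31.3,-19.2,11.1,0,0,0,0.25],[31.3,-19.2,11.1,0,0,0,-1],[31.3,-19.2,11.1,0,0,0,-1],[31.3,-19.2,11.1,0,0,0,-1],[31.3,-19.2,11.1,0,0,0,-1],[31.3,-19.2,11.1,0,0,0,-1],[31.3,-19.2,11.1,0,0,0,-1],[31.3,-19.2,11.1,0,0,0,-1]]])

```text
time_s: 18.73
position: [0.4623, 0.2438, 0.0561]
tcp_rot: [[0.046, 0.999, 0.0], [0.999, -0.046, 0.0], [0.0, 0.0, -1.0]]
force: [-1.1, 0.3, 6.9]
opening: 0.255
grasp_force: 30.0
```

```bash
python3 - <<'E'
from h import *
s=bot.read_state();print(s["position"],s["opening"]*87,s["grasp_force"],s["force"])
print(to(.6437,.0021,s["position"][2]+.0095,-2.6))
E
```

```text
[0.46227499 0.2437856  0.05614863] 22.222740608084205 29.98940774705261 [-1.08053529  0.27028241  6.9449652 ]
[-2.330e+01  1.924e+01 -9.500e-01  1.000e-02 -1.000e-02 -5.000e-02]
```

>>> apply_moves(steps=[[[0,0,-1,0,0,0,-1],[0,0,-2.5,0,0,0,-1],[0,0,-6,0,0,0,-1],[0,0,-10,0,0,0,-1],[0,0,-10,0,0,0,-1],[-4.6,3.8,-10,0,0,0,-1],[-9.2,7.6,-10,0,0,0,-1],[-13.8,11.4,-10,0,0,0,-1],[-18.4,15.2,-10,0,0,0,-1],[-21.5,17.8,-10,0,0,0,-1],[-23.3,19.25,-10,0,0,0,-1],[-23.3,19.25,-10,0,0,0,-1],[-23.3,19.25,-7,0,0,0,-1],[-23.3,19.25,-4,0,0,0,-1],[-23.3,19.25,-1.5,0,0,0,-1],[-23.3,19.25,-1.2,0,0,0,-1],[-23.3,19.25,-1.2,0,0,0,-1],[-23.3,19.25,-1.2,0,0,0,-1]]])

```text
time_s: 20.98
position: [0.6442, 0.0024, 0.0687]
tcp_rot: [[0.046, 0.999, 0.001], [0.999, -0.046, -0.0], [-0.0, 0.001, -1.0]]
force: [1.1, -0.5, -4.2]
opening: 0.259
grasp_force: 30.0
```

```bash
python3 - <<'E'
from h import *
s=bot.read_state();print(s["position"],s["opening"]*87)
print(to(.6437,.0021,.0656,-2.6))
E
```

```text
[0.64423137 0.00236781 0.06870927] 22.497403306382548
[-0.03 -0.05  0.31  0.08  0.01 -0.03]
```

>>> apply_moves(steps=[[[0,-0.05,0.3,0,0,0,-1],[0,-0.05,0.3,0,0,0,-1],[0,-0.05,0.3,0,0,0,-1],[0,-0.05,0.3,0,0,0,0.2],[0,-0.05,0.3,0,0,0,0.2],[0,-0.05,0.3,0,0,0,0.2],[0,-0.05,0.3,0,0,0,0.2],[0,-0.05,0.3,0,0,0,0.2],[0,-0.05,-3,0,0,0,0.3],[0,-0.05,-7,0,0,0,0.3],[0,-0.05,-10,0,0,0,0.3],[0,-0.05,-10,0,0,0,0.3],[0,-0.05,-10,0,0,0,0.3],[0,-0.05,-10,0,0,0,0.3]]])

```text
time_s: 22.72
position: [0.6422, 0.0022, 0.1658]
tcp_rot: [[0.046, 0.999, -0.003], [0.999, -0.046, 0.001], [0.0, -0.003, -1.0]]
force: [0.1, -0.3, 0.2]
opening: 0.655
grasp_force: 0.0
```

```bash
python3 - <<'E'
from h import *
s=bot.read_state();print(s["position"])
print(to(.485,-.1175,.17,-2.6),to(.485,-.1175,.064,-2.6))
E
```

```text
[0.64222808 0.00215221 0.16577635]
[-12.68 -15.15  -0.38  -0.2   -0.02  -0.06] [-12.69 -15.12  10.22  -0.2   -0.02  -0.06]
```

>>> apply_moves(steps=[[[-12.7,-15.25,-0.4,0,0,0,0.3],[-12.7,-15.25,-0.4,0,0,0,0.3],[-12.7,-15.25,-0.4,0,0,0,0.3],[-12.7,-15.25,-0.4,0,0,0,0.3],[-12.7,-15.25,-0.4,0,0,0,0.3],[-12.7,-15.25,-0.4,0,0,0,0.3],[-12.7,-15.25,-0.4,0,0,0,0.3],[-12.7,-15.25,4,0,0,0,0.3],[-12.7,-15.25,8,0,0,0,0.3],[-12.7,-15.25,10.2,0,0,0,0.3],[-12.7,-15.25,10.2,0,0,0,0.3],[-12.7,-15.25,10.2,0,0,0,-1],[-12.7,-15.25,10.2,0,0,0,-1],[-12.7,-15.25,10.2,0,0,0,-1],[-12.7,-15.25,10.2,0,0,0,-1],[-12.7,-15.25,10.2,0,0,0,-1],[-12.7,-15.25,10.2,0,0,0,-1],[-12.7,-15.25,10.2,0,0,0,-1]]])

```text
time_s: 24.98
position: [0.4858, -0.1181, 0.0661]
tcp_rot: [[0.046, 0.999, 0.002], [0.999, -0.046, -0.001], [-0.001, 0.002, -1.0]]
force: [1.7, 0.8, 6.5]
opening: 0.297
grasp_force: 30.0
```

```bash
python3 - <<'E'
from h import *
s=bot.read_state();print(s["position"],s["opening"]*87,s["grasp_force"],s["force"])
print(to(.6472,.082,s["position"][2]+.0095,-2.6))
E
```

```text
[ 0.48578555 -0.11807865  0.06613582] 25.83500459806405 29.998093815520406 [1.69225242 0.78961986 6.52805845]
[20.74 15.2  -0.94  0.09  0.03 -0.06]
```

>>> apply_moves(steps=[[[0,0,-4,0,0,0,-1],[0,0,-8,0,0,0,-1],[0,0,-11.5,0,0,0,-1],[5,0,-11.5,0,0,0,-1],[10,0,-11.5,0,0,0,-1],[15,0,-11.5,0,0,0,-1],[18.5,4,-11.5,0,0,0,-1],[20.7,8,-11.5,0,0,0,-1],[20.7,12.5,-11.5,0,0,0,-1],[20.7,15.2,-11.5,0,0,0,-1],[20.7,15.2,-11.5,0,0,0,-1],[20.7,15.2,-11.5,0,0,0,-1],[20.7,15.2,-8,0,0,0,-1],[20.7,15.2,-4,0,0,0,-1],[20.7,15.2,-1.5,0,0,0,-1],[20.7,15.2,-1.2,0,0,0,-1],[20.7,15.2,-1.2,0,0,0,-1],[20.7,15.2,-1.2,0,0,0,-1]]])

```text
time_s: 27.22
position: [0.6471, 0.0819, 0.0788]
tcp_rot: [[0.046, 0.999, 0.002], [0.999, -0.046, -0.0], [-0.0, 0.002, -1.0]]
force: [0.1, 0.3, -4.3]
opening: 0.29
grasp_force: 29.9
```

```bash
python3 - <<'E'
from h import *
s=bot.read_state();print(s["position"],s["opening"]*87)
print(to(.6472,.082,.0756,-2.6))
E
```

```text
[0.64714132 0.08186326 0.07884465] 25.232928087332816
[ 0.01  0.    0.32  0.11  0.   -0.06]
```

Now I'll release it, lift, and retreat clear for a check.

>>> apply_moves(steps=[[[0,0,0.3,0,0,0,-1],[0,0,0.3,0,0,0,-1],[0,0,0.3,0,0,0,-1],[0,0,0.3,0,0,0,0.2],[0,0,0.3,0,0,0,0.2],[0,0,0.3,0,0,0,0.2],[0,0,0.3,0,0,0,0.2],[0,0,0.3,0,0,0,0.3],[0,0,-3,0,0,0,0.3],[0,0,-7,0,0,0,0.3],[0,0,-11,0,0,0,0.3],[0,0,-13,0,0,0,0.3],[5,-5,-13,0,0,0,0.3],[10,-10,-13,0,0,0,0.3],[14,-14,-13,0,0,0,0.3],[18,-17,-13,0,0,0,0.3],[18,-17,-13,0,0,0,0.3],[18,-17,-13,0,0,0,0.3]]])

```text
time_s: 29.48
position: [0.4856, 0.2696, 0.2078]
tcp_rot: [[0.045, 0.999, 0.001], [0.999, -0.045, -0.0], [-0.0, 0.001, -1.0]]
force: [0.6, -0.3, -0.2]
opening: 0.651
grasp_force: 0.0
```

```bash
python3 - <<'E'
from h import *
A=cv2.resize(cv2.convertScaleAbs(bot.capture("top")[145:215,235:460],alpha=1.5),None,fx=3.5,fy=3.5,interpolation=3)
B=cv2.resize(cv2.convertScaleAbs(bot.capture("side")[190:350,320:440],alpha=1.5),None,fx=2.2,fy=2.2,interpolation=3)
C=np.zeros((600,788,3),np.uint8);C[:A.shape[0],:A.shape[1]]=A[:,:788];C[247:247+B.shape[0],:B.shape[1]]=B[:353]
cv2.imwrite("pics/fin.png",C)
E
```

```text
(no output)
```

View pics/fin.png

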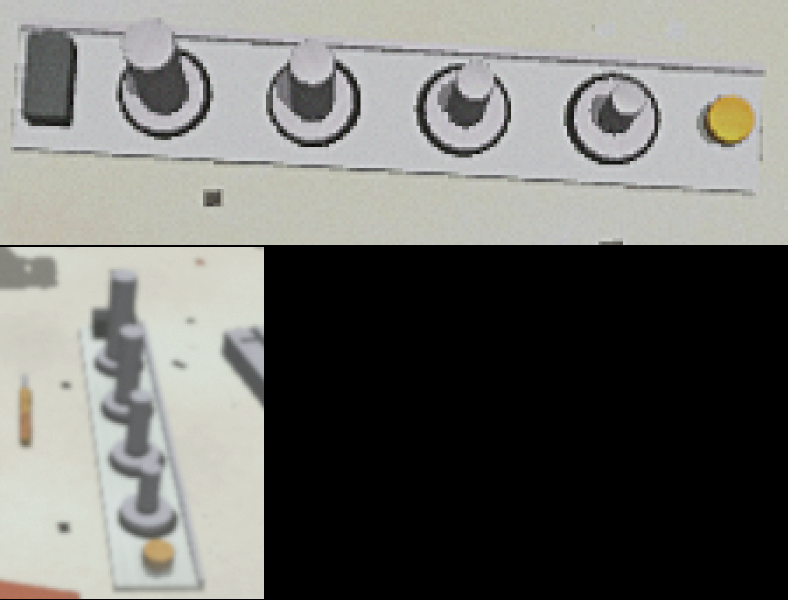

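All four inserts are upright, with an even black ring around each flange. The tallest stands at the stop (165,92) and the shortest by the brass screw (612,118).

```bash
python3 -c "
from rig import bot
print(bot.hand_in())"
```

```text
the job is handed in; nothing more can be done
None
```

All four inserts stand upright and centred on their pads, tallest by the end stop to shortest by the brass clamp screw, with the tab swung aside and none knocked over; handed in at about 30 s of the 99 s, and no verdict was returned.

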